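Rub down a carton's taped seam and hold the clamp open

ROBOT

A 6-joint arm with a two-finger parallel gripper is mounted at the origin on the work surface. World frame = base frame: x ahead of the robot, y to its left, z up, the work surface at z = 0. Lengths are in mm, angles in rad, forces in N, time in s.
With the tool pointing down it reaches from about 275 to 1000 mm from the base axis. Payload 8.4 kg.
Tool frame: the origin (TCP) lies on the mounting face of the last link; the fingertips stand ahead of it and the grasp point (between the pads) lies 155 mm ahead of it (robot.tip_extent is the z of the fingertips in the tool frame, in mm); z points along the fingers, x is the direction in which the jaws open and shut, and the axes are right-handed (so a half turn about z gives the same grasp; the last joint's range is limited). The gripper opens to 85 mm and grips with 20 to 120 N. Pads are 22 mm wide; open, the fingers measure 114 mm over their backs; the gripper's body (76 mm by 85 mm) begins 54 mm behind the grasp point. The pads swing forward as they close: fully open they stand 13 mm farther back than shut.
Start: joints at [-1.23, 0.353, 1.633, -0, 1.155, -0.002], TCP at [210.077, -588.64, 404.681] pointing down, gripper open.
Joint ranges: [-2.63, 2.63], [-0.92, 2.1], [0.06, 2.66], [-1.3, 4.44], [0, 2.69], [-3.02, 3.02]. Speed limits (rad/s): [2.22, 2.22, 2.79, 3.14, 3.14, 3.14].

INTERFACE

Orientations are given as a unit quaternion [w, x, y, z].
In Python, from rig import telemetry, eyes, ticket, robot gives the robot as it stands.
- The arm moves only by the tool drive_tool, never from a script. Its argument "plan" is a list of rows, each a list of 5 numbers: the opening, from -1 (shut) to 1 (fully open), then the shift along the tool's x, y, z in m, then the turn about the tool's z in degrees. A call has 1 to 8 rows; each row shifts and turns the pose as measured when the row begins, along the tool's axes as they then stand; what a row does not reach is not made up. A row lasts 1/12 s, in which the tool goes at most 41.7 mm and 7.16 degrees, less where a joint would pass 70% of its speed; a pose out of reach is approached as far as the arm can. A call is refused whole if a number of a shift passes 0.0417 or a number of a turn 7.16, either way. A call with a gripper value outside its range is refused whole. The fingers move at their own pace and stop on an object; "force" is the grip in N (left out, the last holds). Time passes only in rows, so rows that do not move let the fingers close. It gives the time, the measured TCP pose, the force and the opening at its end, in the units of the state.
- telemetry.get_obs(): the state, without advancing time (a new reading comes with each control period).
- eyes.snapshot(name): name is "side" or "top"; returns the picture (384x512x3 uint8, red, green, blue); there is no depth.
- eyes.camera_info(name): a dict with "K" (3x3 intrinsics, pixels), "distortion" ([k1, k2, p1, p2, k3] as OpenCV has them; the pictures are not rectified), "cam_to_world" (4x4, takes a point from camera to world coordinates). Camera axes: x right, y up, looking along -z (the intrinsics and any distortion apply to the point x, -y, -z); pixel columns grow to the right and rows downward; lengths in mm; the calibration is good to about 2 mm. A picture is of the moment at which its call begins. camera_info takes no time and is no camera call.
- ticket.finish_job(): hands the job in, once; it reports no verdict.
Trained networks look in the newest picture that a camera, given by its name, has taken for a name from the list of things; names that differ only in an ending like _2 or _b are one class to them, and where a whole thing is asked for, a point or a joint stands for the part that bears it (a point fixed in the world has none). Each returns a list of dicts, best first, with "p" (0 to 1); they miss things now and then, are a little off and sometimes report something else, mostly with a low value. They report only what shows in the picture. A call takes as long as a camera call. They do not tell look-alikes from the thing itself.
- eyes.find_in(name, camera): "extent" ([left, top, width, height] as shares, 0 to 1, of the picture: columns of its width, rows of its height, round what is visible of it).
- eyes.regions_of(name, camera): "mask" (384x512 bool, what is visible of it) and "extent" ([left, top, width, height] as shares, 0 to 1, of the picture: columns of its width, rows of its height, round what is visible of it).
- eyes.pinpoint(name, camera): "xy" ([column, row] as shares, 0 to 1, of the picture: columns of its width, rows of its height: a listed point, or the origin of a listed thing).
The state is a dict: "time_s": time; "joint_pos": joint angles; "qvel": joint speeds; "effort": joint torques, N m; "tcp_pos": TCP position; "eef_rot": TCP orientation; "contact_force": force on the tool from outside, world axes, zero at the start; "torque": the same for the moment, N m; "finger_gap": finger opening in mm.
Only numpy, scipy, OpenCV 4.12 (cv2) and the standard library are available. Lean on these libraries where they do the work, as an engineer would, in place of code of your own. Each camera call takes 0.05 s, during which the arm holds its last target.

TASK

Take the yellow-handled spring-tipped stylus out of its stand, press its tip lightly on the carton's taped top seam and rub along the seam in one slow, steady pass (about 4 cm a second) from the blue dot to the red dot, staying on the line. Then, still with the stylus, gently push the orange tab of the sprung carton tensioner straight back, away from the carton, past its ratchet click until the black pointer stands in the green band, and finish holding it there with the stylus in the gripper: do not let go. Touch the tensioner with the stylus only, leave the carton where it lies and do not disturb the cactus, tape roll or mug.

Things in the scene. Friction and masses are not known exactly. Their poses are not given: they have to be found in the camera images.
- stylus_grip (a point): centre of the stylus's yellow handle, a 20 x 20 mm square bar 60 mm tall, upright in the grey stand, 36 mm above the stand's top; x, y square to its faces, z up. Below it a 30 mm wide dark collar, 6 mm thick, rests on the stand, and a 12 to 15 mm shaft hangs 32 mm deep in the stand's 20 mm hole: lift it straight up 40 mm or more. About 0.1 kg
- stylus_tip (a point): lower end of the stylus's white round-nosed 12 mm tip, on the handle's axis 68 mm below the handle's centre when free. The tip is sprung: it retracts up to 8 mm into the shaft, about 1.2 N to start and 0.4 N more for each mm (about 2.5 N at 3 mm)
- stand: grey stand of the stylus, fixed, 70 x 70 x 50 mm, origin at the centre of its underside
- seam_start (a point): blue dot on the carton's top face where the rubbing begins, on the seam line, 10 mm from the carton's end away from the tensioner. y axis points along the seam away from the tensioner, z up. The brown tape is 48 mm wide, centred on the dark seam line
- seam_mid (a point): middle of the seam line on the carton's top face, 80 mm above the table; same axes; the dots lie 70 mm to either side along y
- seam_end (a point): red dot on the carton's top face where the rubbing ends, 10 mm from the carton's end nearest the tensioner; same axes
- tab_face (a point): point on the orange tab's face that looks to the carton, mid-width, 110 mm above the table; moves with the tensioner. Axes as the jig: y points to the carton (push the tab along -y), z up. The tab is 60 mm wide, 12 mm thick, top 132 mm above the table; at rest this face is 54 mm from the carton's end. A low bar (top 30 mm above the table) joins it to the pad
- travel (a joint): travel of the sprung slide in m: 0 = pad on the carton, grows as the tab is pushed away from it. Spring about 3 N at 0, 0.08 N more per mm; the red pawl rides up the ratchet tooth from 0.018 (2 to 3 N extra) and clicks over at 0.023 but does not catch: let go and it springs back. Pointer in the green band at 0.030 to 0.046 (holding takes 5 to 7 N); end stop at 0.052
- jig: aluminium base plate of the carton jig, fixed to the table, 170 mm (x) x 340 mm (y) x 10 mm, origin on the table under its middle line, 10 mm from the plate's centre toward +y (plate spans y -180 to +160 mm); its y axis runs along the seam, from the tensioner end to the blue end fence
- carton: closed brown carton 120 x 160 x 70 mm (160 along the seam, its y axis), about 0.9 kg, origin at the centre of its underside; lies loose on the jig between a blue end fence, low blue side rails and the tensioner's black pad
- stylus: the stylus as a whole, origin on its axis at the collar's underside, 36 mm below the handle's centre and 32 mm above the tip
- tensioner: the sliding part of the tensioner: orange tab, bar and black pad in one; its origin coincides with the jig's origin at travel 0 and moves with the slide (use tab_face to find the tab)
- cactus: cactus in a white pot, 80 mm wide, 132 mm tall, loose; origin at the centre of its underside
- tape_roll: roll of brown tape lying flat, 96 mm wide, 48 mm tall, loose; origin at the centre of its underside
- mug: blue mug, 76 mm wide, 90 mm tall, loose; origin at the centre of its underside
Mind the look-alikes: they are no part of the job. Of the things that look like the stylus, the largest one is meant.

How it is judged:
By the outcome, as a careful person would: the job done as asked, in the order asked, and still so for the second after the job is handed in, while the arm keeps its last pose, push and grip.
It also fails if it takes over 51 s, if anything falls off the work surface, if the arm or the gripper's body presses on something with over 40 N, if the wrist force passes 120 N, or if a joint passes its speed limit or range.

## Working session

There is one attempt and no reset: what is moved stays moved. The work goes in short steps, Python scripts to look and compute and a tool call to move; the robot and the scene stay as the last step left them, time stands still between calls to the robot, and variables do not carry over. Pictures are saved under pics/ and viewed, and the job is handed in when it is done.

Besides the shell and the picture viewer there is one more tool, called after "Emit:" by a JSON object that holds its "op" and its "data", one argument or row to a line. drive_tool: Moves the arm, as the interface text tells. Its arguments: {"type":"object","properties":{"plan":{"type":"array"},"force":{"type":"number"}},"required":["plan"]}

```bash
ls; mkdir -p pics
python3 - <<'E'
from rig import telemetry, eyes, ticket, robot
import cv2
print(telemetry.get_obs()); print(robot.tip_extent)
for n in("side","top"):
    cv2.imwrite(f"pics/{n}0.png",eyes.snapshot(n)[:,:,::-1])
    print(eyes.camera_info(n))
print(telemetry.get_obs()['time_s'])
E
```

```text
pics
{'time_s': 0.0, 'joint_pos': array([-1.23041905e+00,  3.53670191e-01,  1.63418617e+00,  1.90077550e-05,
        1.15519892e+00, -2.42505553e-03]), 'qvel': array([ 6.17450324e-04, -9.61045934e-05, -8.47676928e-04, -1.47104175e-03,
       -1.96153817e-03, -2.51349107e-03]), 'effort': array([-1.81647782e-03, -6.05249548e+01, -3.42062938e+01, -1.28890847e-04,
        9.38151759e-03,  9.11504139e-05]), 'tcp_pos': array([ 209.98282904, -588.39951791,  403.9254694 ]), 'eef_rot': array([-4.29879713e-04,  8.17349295e-01, -5.76141992e-01, -5.91693007e-04]), 'contact_force': array([-0.29413167,  0.8343382 , -0.33548928]), 'torque': array([ 0.02138813, -0.03022907,  0.02319278]), 'finger_gap': 85.55789122974812}
173.4
{'K': array([[372.48150288,   0.        , 251.15129196],
       [  0.        , 372.48150288, 183.63149557],
       [  0.        ,   0.        ,   1.        ]]), 'distortion': array([0.02854529, 0.        , 0.        , 0.        , 0.        ]), 'cam_to_world': array([[-7.75561028e-01,  3.88342482e-01, -4.97689871e-01,
         8.54971669e+01],
       [-6.30917776e-01, -4.50407136e-01,  6.31724760e-01,
         5.91210969e+02],
       [ 2.11624914e-02,  8.03942491e-01,  5.94330396e-01,
         6.34959837e+02],
       [ 0.00000000e+00,  0.00000000e+00,  0.00000000e+00,
         1.00000000e+00]])}
{'K': array([[368.12035258,   0.        , 254.0104388 ],
       [  0.        , 368.12035258, 189.22795907],
       [  0.        ,   0.        ,   1.        ]]), 'distortion': array([-0.09988663,  0.        ,  0.        ,  0.        ,  0.        ]), 'cam_to_world': array([[-1.01367454e-02,  9.94255946e-01, -1.06547456e-01,
         4.25881473e+02],
       [-9.99918433e-01, -1.09067032e-02, -6.64620166e-03,
         5.68518037e+00],
       [-7.77010699e-03,  1.06471394e-01,  9.94285406e-01,
         1.18118945e+03],
       [ 0.00000000e+00,  0.00000000e+00,  0.00000000e+00,
         1.00000000e+00]])}
0.1
```

View pics/side0.png

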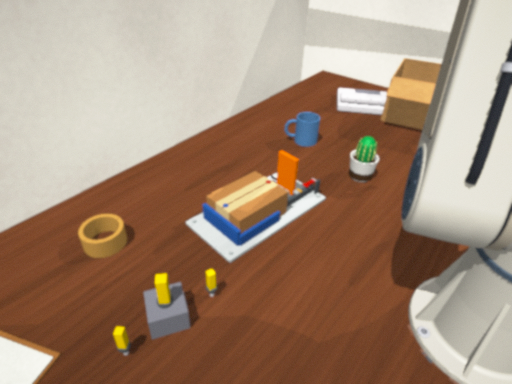

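View pics/top0.png

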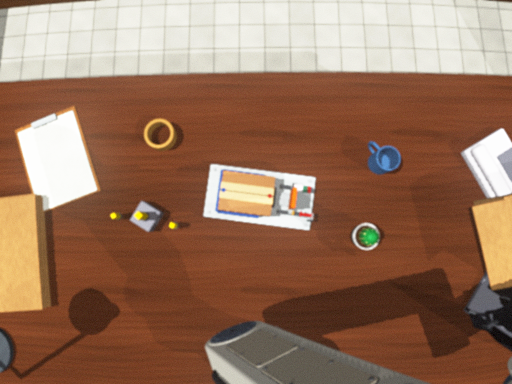

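```bash
cat > h.py <<'E'
import numpy as np, cv2
from rig import telemetry, eyes, ticket, robot
def cam(n):
    c=eyes.camera_info(n); M=np.array(c['cam_to_world']); return np.array(c['K']),np.array(c['distortion']),M
def proj(n,P):
    K,d,M=cam(n); P=np.atleast_2d(P).astype(float)
    R=np.diag([1,-1,-1])@M[:3,:3].T; t=-R@M[:3,3]
    return cv2.projectPoints(P,cv2.Rodrigues(R)[0],t,K,d)[0][:,0]
def ray(n,uv):
    K,d,M=cam(n); p=cv2.undistortPoints(np.array([[uv]],float),K,d)[0,0]
    v=M[:3,:3]@np.array([p[0],-p[1],-1]); return M[:3,3],v/np.linalg.norm(v)
def atz(n,uv,z):
    o,v=ray(n,uv); return o+v*(z-o[2])/v[2]
def tri(obs):
    A=np.zeros((3,3));b=np.zeros(3)
    for n,uv in obs:
        o,v=ray(n,uv);Q=np.eye(3)-np.outer(v,v);A+=Q;b+=Q@o
    return np.linalg.solve(A,b)
E
python3 - <<'E'
from h import *
import json
r={}
for n in("side","top"):
    for k in ["stylus_grip","stylus_tip","stand","stylus","seam_start","seam_mid","seam_end","tab_face","jig","carton","cactus","mug","tape_roll"]:
        o=eyes.pinpoint(k,n); 
        r[n+":"+k]=[(float(x['p']),float(x['xy'][0]*512),float(x['xy'][1]*384)) for x in o]
        print(n,k,[tuple(np.round(t,2)) for t in r[n+":"+k]][:4])
json.dump(r,open('pp.json','w'))
for n,box in(("side",(100,220,100,100*1)),("side",(180,140,150,120)),("top",(100,190,90,50)),("top",(195,155,130,80))):
    im=eyes.snapshot(n)[:,:,::-1];x,y,w,h=box
    cv2.imwrite(f"pics/crop_{n}_{x}.png",cv2.resize(im[y:y+h,x:x+w],None,fx=5,fy=5,interpolation=cv2.INTER_CUBIC))
for n in("side","top"): np.save(n+"0.npy",eyes.snapshot(n))
E
```

```text
side stylus_grip [(np.float64(0.98), np.float64(165.68), np.float64(287.19)), (np.float64(0.76), np.float64(122.98), np.float64(337.31)), (np.float64(0.59), np.float64(209.92), np.float64(278.02))]
side stylus_tip []
side stand [(np.float64(0.76), np.float64(166.6), np.float64(315.19))]
side stylus [(np.float64(0.87), np.float64(124.31), np.float64(344.49)), (np.float64(0.64), np.float64(167.32), np.float64(301.4)), (np.float64(0.49), np.float64(211.2), np.float64(290.38))]
side seam_start [(np.float64(0.63), np.float64(220.21), np.float64(204.1))]
side seam_mid [(np.float64(0.89), np.float64(246.48), np.float64(191.81))]
side seam_end [(np.float64(0.97), np.float64(264.4), np.float64(179.71))]
side tab_face [(np.float64(0.71), np.float64(288.41), np.float64(162.39)), (np.float64(0.7), np.float64(358.3), np.float64(178.41))]
side jig [(np.float64(0.69), np.float64(254.92), np.float64(215.62))]
side carton [(np.float64(0.61), np.float64(246.22), np.float64(215.88))]
side cactus [(np.float64(0.65), np.float64(357.68), np.float64(175.41))]
side mug [(np.float64(0.68), np.float64(301.11)
[... 640 characters left out ...]
at64(0.49), np.float64(178.28), np.float64(224.6))]
top seam_start [(np.float64(0.94), np.float64(223.59), np.float64(189.81))]
top seam_mid [(np.float64(0.89), np.float64(249.6), np.float64(194.19))]
top seam_end [(np.float64(0.82), np.float64(268.8), np.float64(196.61))]
top tab_face [(np.float64(0.92), np.float64(290.2), np.float64(197.99)), (np.float64(0.5), np.float64(359.42), np.float64(239.5))]
top jig []
top carton [(np.float64(0.91), np.float64(246.68), np.float64(194.11))]
top cactus [(np.float64(0.85), np.float64(357.48), np.float64(235.7))]
top mug [(np.float64(0.7), np.float64(379.7), np.float64(163.32))]
top tape_roll [(np.float64(0.82), np.float64(161.48), np.float64(135.59))]
```

View pics/crop_side_100.png

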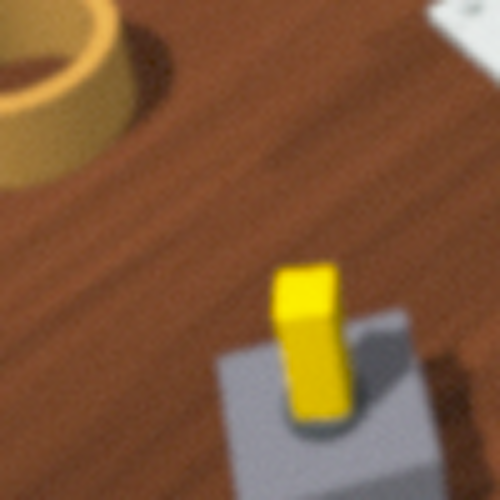

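View pics/crop_side_180.png

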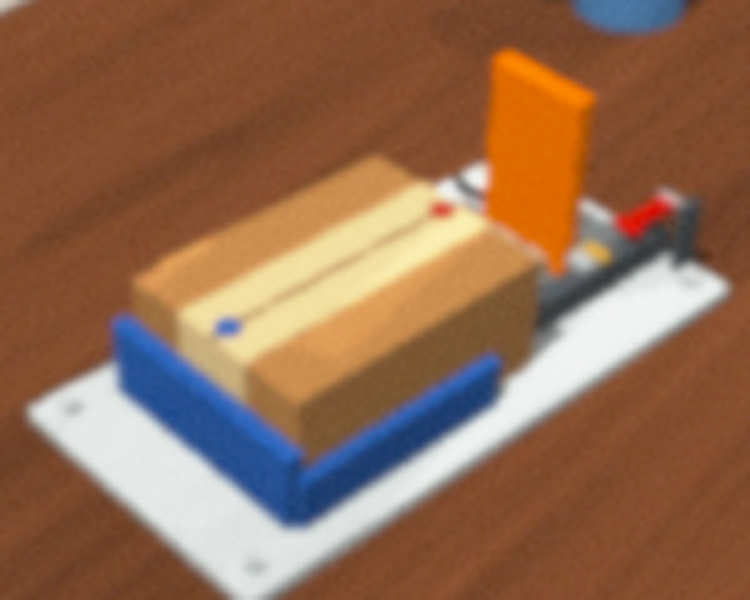

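View pics/crop_top_195.png

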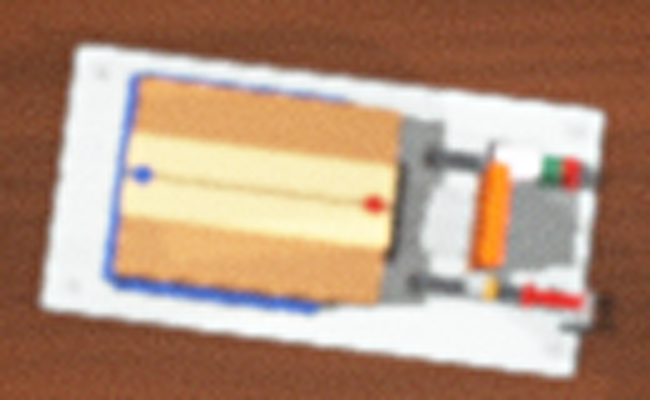

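View pics/crop_top_100.png

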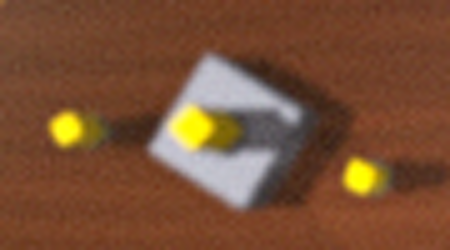

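```bash
cat > fit.py <<'E'
from h import *
from scipy.optimize import least_squares, minimize
I={n:np.load(n+"0.npy").astype(float) for n in("side","top")}
def cen(n,box,f):
    x,y,w,h=box;c=I[n][y:y+h,x:x+w];W=np.clip(f(c[...,0],c[...,1],c[...,2]),0,None);W[W<0.25*W.max()]=0
    yy,xx=np.mgrid[y:y+h,x:x+w];return np.array([(W*xx).sum(),(W*yy).sum()])/W.sum()
bl=lambda r,g,b:b-r-0; rd=lambda r,g,b:r-1.6*g-20
D={("side","b"):cen("side",(220,201,11,9),bl),("side","r"):cen("side",(263,178,10,8),lambda r,g,b:(r-g)-60),
   ("top","b"):cen("top",(220,186,7,7),bl),("top","r"):cen("top",(266,192,7,7),lambda r,g,b:(r-g)-75)}
for k,v in D.items(): print(k,v,atz(k[0],v,80))
for c in "br": print(c,tri([("side",D["side",c]),("top",D["top",c])]))
sc=lambda o,X,Y:(o[0]+(X+.5)/5-.5,o[1]+(Y+.5)/5-.5)
T=(195,155);S=(180,140)
# jig fit: points in jig frame ; x axis: y=along seam from tensioner to fence, z up
pts=[("top",D["top","b"],(0,None,80)),]
obs=[]
for X,Y,p in [(80,46,0),(605,108,0),(575,376,0),(42,308,0)]: obs.append(("top",sc(T,X,Y)))
for X,Y in [(28,410),(728,290)]: obs.append(("side",sc(S,X,Y)))
for n,uv in obs: print(n,np.round(uv,1),np.round(atz(n,uv,10),1))
E
python3 fit.py
```

```text
('side', 'b') [225.15728716 205.01443001] [543.25721393 105.49053072  80.        ]
('side', 'r') [267.73837209 181.50290698] [524.12929069 -33.1180156   80.        ]
('top', 'b') [223.0060698  189.49317147] [544.105816   106.45093111  80.        ]
('top', 'r') [269.38679245 195.41509434] [524.69427821 -32.93537764  80.        ]
b [543.57008432 106.04868629  80.30565843]
r [524.461061   -33.09299262  79.90089501]
top [210.6 163.8] [635.6 153.   10. ]
top [315.6 176.2] [ 591.4 -185.1   10. ]
top [309.6 229.8] [ 420.1 -161.4   10. ]
top [203.  216.2] [466.7 176.9  10. ]
side [185.2 221.6] [632.7 155.3  10. ]
side [325.2 197.6] [ 417.1 -154.6   10. ]
```

```bash
cat > fit2.py <<'E'
from h import *
from scipy.optimize import minimize
I={n:np.load(n+"0.npy").astype(float) for n in("side","top")}
def cover(n,V,box,s=8):
    x,y,w,h=box; p=proj(n,V); q=((p-[x,y]+.5)*s-.5)
    m=np.zeros((h*s,w*s),np.uint8); hull=cv2.convexHull(q.astype(np.float32))
    cv2.fillConvexPoly(m,np.round(hull*16).astype(np.int32),1,shift=4)
    m=cv2.GaussianBlur(m.astype(float),(0,0),0.7*s)
    return m.reshape(h,s,w,s).mean((1,3))
def boxv(c,yaw,hx,hy,z0,z1):
    C,S=np.cos(yaw),np.sin(yaw)
    return np.array([[c[0]+C*a*hx-S*b*hy,c[1]+S*a*hx+C*b*hy,z] for a in(-1,1) for b in(-1,1) for z in(z0,z1)])
def run(boxes,f,hx,hy,z0,z1,x0,step=(8,8,.3)):
    obs={}
    for n,(x,y,w,h) in boxes.items():
        c=I[n][y:y+h,x:x+w];obs[n]=np.clip(f(c[...,0],c[...,1],c[...,2]),0,1)
    def cost(p,ns=boxes):
        return sum(((cover(n,boxv(p[:2],p[2],hx,hy,z0,z1),boxes[n])-obs[n])**2).sum() for n in ns)
    for ns in (list(boxes),["side"],["top"]):
      if any(n not in boxes for n in ns): continue
      best=None
      for y0 in np.arange(0,np.pi/2,np.pi/8) if len(x0)==2 else [x0[2]]:
        s=np.array([x0[0],x0[1],y0]); 
        r=minimize(cost,s,args=(ns,),method="Nelder-Mead",options=dict(initial_simplex=[s]+[s+np.eye(3)[i]*step[i] for i in range(3)],maxiter=200,xatol=.02,fatol=.001))
        print('   ',y0,np.round(r.x,3),round(r.fun,3))
        if best is None or r.fun<best.fun: best=r
      print(ns,np.round(best.x,3),np.degrees(best.x[2])%90,best.fun)
if __name__=="__main__":
    g=atz("side",(164,288),86)
    print(g,atz("top",(140,214.5),100))
    yel=lambda r,g,b:(np.minimum(r,g)-b-30)/110
    run({"side":(148,266,34,45),"top":(130,205,26,20)},yel,10,10,56,116,g[:2])
    print("tab")
    org=lambda r,g,b:(r-g-75)/90
    run({"top":(285,183,16,30)},org,30,6,60,132,[515-.5,-102,-.1365])
E
python3 fit2.py
```

```text
[465.43057313 351.99203165  86.        ] [469.97840377 352.25156156 100.        ]
    0.0 [467.993 354.174  -0.683] 25.189
    0.39269908169872414 [468.003 354.17    0.888] 25.238
    0.7853981633974483 [468.044 354.14    0.891] 25.185
    1.1780972450961724 [468.121 354.546   1.098] 29.361
['side', 'top'] [468.044 354.14    0.891] 51.073520050691755 25.184881917957316
    0.0 [468.462 354.404  -0.481] 15.002
    0.39269908169872414 [468.122 354.084   0.884] 8.228
    0.7853981633974483 [468.176 353.951   0.874] 8.305
    1.1780972450961724 [468.218 353.955   0.877] 8.299
['side'] [468.122 354.084   0.884] 50.66185628089624 8.227960729393656
    0.0 [ 4.68274e+02  3.55661e+02 -1.48000e-01] 10.496
    0.39269908169872414 [ 4.68079e+02  3.55541e+02 -1.28000e-01] 10.58
    0.7853981633974483 [467.998 355.6     1.428] 10.549
    1.1780972450961724 [467.982 355.715   1.427] 10.512
['top'] [ 4.68274e+02  3.55661e+02 -1.48000e-01] 81.51687981505647 10.496172813904153
tab
    -0.1365 [ 5.15260e+02 -1.01444e+02 -2.35000e-01] 57.039
['top'] [ 5.15260e+02 -1.01444e+02 -2.35000e-01] 76.55929645154018 57.038990706899625
    -0.1365 [ 5.15260e+02 -1.01444e+02 -2.35000e-01] 57.039
['top'] [ 5.15260e+02 -1.01444e+02 -2.35000e-01] 76.55929645154018 57.038990706899625
```

Emit:
{"op": "drive_tool", "data": {
  "plan": [
    [1,0,0,0,-7.1],
    [1,0,0,0,-7.1],
    [1,0,0,0,-7.1],
    [1,0,0,0,-7.1],
    [1,0,0,0,-7.1],
    [1,0,0,0,-7.1],
    [1,0,0,0,-7.1],
    [1,0,0,0,-7.1]
  ]
}}

```text
time_s: 2.37
tcp_pos: [210.1, -588.6, 404.7]
eef_rot: [-0.0, 0.994, -0.113, -0.0]
contact_force: [-1.0, -0.3, 0.1]
finger_gap: 85.3
```

```bash
cat >> h.py <<'E'
from scipy.spatial.transform import Rotation as Rn
def st():
    o=telemetry.get_obs();w,x,y,z=o['eef_rot'];R=Rn.from_quat([x,y,z,w]).as_matrix()
    return o,np.array(o['tcp_pos']),R
def goto(target,yawdeg=None,ext=155.):
    """delta in tool axes (mm) to bring point ext ahead of TCP to target; and z turn"""
    o,p,R=st(); g=p+R[:,2]*ext; yaw=np.degrees(np.arctan2(R[1,0],R[0,0]))
    print("t",round(o['time_s'],2),"grasp pt",np.round(g,1),"yaw",round(yaw,2),"tilt",np.round(R[:2,2],4),"F",np.round(o['contact_force'],2),"T",np.round(o['torque'],2),"gap",round(o['finger_gap'],1))
    if target is not None: print("tool delta mm",np.round(R.T@(np.array(target)-g),1),"turn",None if yawdeg is None else round(-((yawdeg-yaw+180)%360-180),2))
E
cat > look_stand.py <<'E'
from fit2 import *
V=boxv((468.1,354.1),np.radians(51),10,10,56,116)
for n,b in(("side",(140,255,60,85)),("top",(120,195,50,40))):
    x,y,w,h=b;im=I[n][y:y+h,x:x+w,::-1].astype(np.uint8);im=cv2.resize(im,None,fx=8,fy=8,interpolation=cv2.INTER_CUBIC)
    for yaw,s,z0,z1,col in((51,10,56,116,(255,0,0)),(51,35,0,50,(0,255,0)),(58,35,0,50,(0,0,255))):
        q=(proj(n,boxv((468.1,354.1),np.radians(yaw),s,s,z0,z1))-[x,y]+.5)*8-.5
        for i in range(8):
            for j in range(i):
                if bin(i^j).count('1')==1: cv2.line(im,tuple(int(v) for v in q[i]),tuple(int(v) for v in q[j]),col,1)
    cv2.imwrite(f"pics/ov_{n}.png",im)
E
python3 look_stand.py; python3 -c "
from h import *
goto([468.1,354.1,86],51)"
```

```text
t 2.37 grasp pt [ 210.1 -588.6  249.7] yaw -12.95 tilt [0.     0.0001] F [-0.96 -0.27  0.1 ] T [ 0.   -0.01 -0.02] gap 85.3
tool delta mm [  40.2 -976.6  163.7] turn -63.95
```

View pics/ov_side.png

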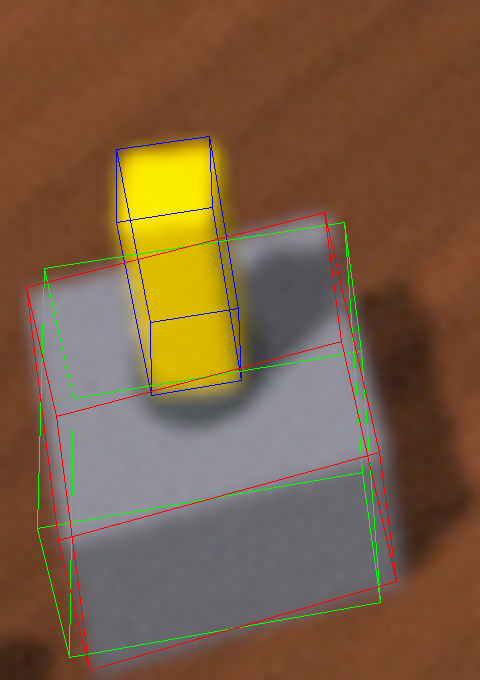

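View pics/ov_top.png

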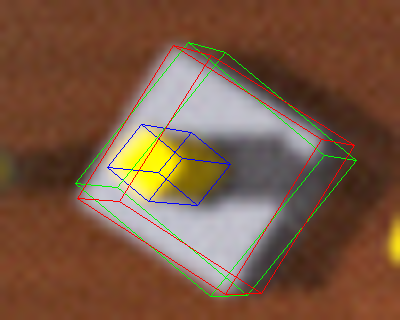

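Emit:
{"op": "drive_tool", "data": {
  "plan": [
    [1,0,0,0,-7.1],
    [1,0,0,0,-7.1],
    [1,0,0,0,-7.1],
    [1,0,0,0,-7.1],
    [1,0,0,0,-7.1],
    [1,0,0,0,-7.1],
    [1,0,0,0,-7.1],
    [1,0,0,0,-7.1]
  ]
}}

```text
time_s: 3.03
tcp_pos: [210.1, -588.6, 404.7]
eef_rot: [0.0, 0.926, 0.377, 0.0]
contact_force: [1.0, 0.2, 0.1]
finger_gap: 85.3
```

Emit:
{"op": "drive_tool", "data": {
  "plan": [
    [1,0,0,0,-7.1]
  ]
}}

```text
time_s: 3.12
tcp_pos: [210.1, -588.6, 404.7]
eef_rot: [-0.0, 0.901, 0.435, 0.0]
contact_force: [0.6, -0.7, -0.1]
finger_gap: 85.7
```

```bash
python3 -c "
from h import *
goto([468.1,354.1,170],51)"
```

```text
t 3.12 grasp pt [ 210.1 -588.6  249.7] yaw 51.51 tilt [0. 0.] F [ 0.64 -0.71 -0.09] T [ 0.08 -0.02 -0.02] gap 85.7
tool delta mm [ 898.5 -384.8   79.7] turn 0.51
```

Emit:
{"op": "drive_tool", "data": {
  "plan": [
    [1,0.038,-0.0163,0,0],
    [1,0.038,-0.0163,0,0],
    [1,0.038,-0.0163,0,0],
    [1,0.038,-0.0163,0,0],
    [1,0.038,-0.0163,0,0],
    [1,0.038,-0.0163,0,0],
    [1,0.038,-0.0163,0,0],
    [1,0.038,-0.0163,0,0]
  ]
}}

```text
time_s: 3.78
tcp_pos: [293.0, -269.0, 402.6]
eef_rot: [0.003, 0.9, 0.436, -0.0]
contact_force: [0.3, 0.5, 0.1]
finger_gap: 85.6
```

Emit:
{"op": "drive_tool", "data": {
  "plan": [
    [1,0.038,-0.0163,0,0],
    [1,0.038,-0.0163,0,0],
    [1,0.038,-0.0163,0,0],
    [1,0.038,-0.0163,0,0],
    [1,0.038,-0.0163,0,0],
    [1,0.038,-0.0163,0,0],
    [1,0.038,-0.0163,0,0],
    [1,0.038,-0.0163,0,0]
  ]
}}

```text
time_s: 4.45
tcp_pos: [375.7, 54.3, 404.0]
eef_rot: [0.006, 0.901, 0.434, 0.004]
contact_force: [1.5, -0.8, -0.1]
finger_gap: 85.0
```

```bash
python3 -c "
from h import *
goto([468.1,354.1,170],51)"
```

```text
t 4.45 grasp pt [377.6  53.1 249. ] yaw 51.43 tilt [ 0.0123 -0.0074] F [ 1.49 -0.77 -0.09] T [ 0.   -0.03  0.01] gap 85.0
tool delta mm [ 291.6 -118.    77.9] turn 0.43
```

Emit:
{"op": "drive_tool", "data": {
  "plan": [
    [1,0.038,-0.0155,0,0],
    [1,0.038,-0.0155,0,0],
    [1,0.038,-0.0155,0,0],
    [1,0.038,-0.0155,0,0],
    [1,0.038,-0.0155,0,0],
    [1,0.038,-0.0155,0,0],
    [1,0.038,-0.0155,0,0],
    [1,0,0,0,0]
  ]
}}

```text
time_s: 5.12
tcp_pos: [454.1, 341.5, 405.2]
eef_rot: [0.005, 0.899, 0.437, 0.009]
contact_force: [-0.4, -0.9, 0.6]
finger_gap: 85.7
```

```bash
python3 -c "
from h import *
goto([468.1,354.1,170],51)"
```

```text
t 5.12 grasp pt [457.2 341.1 250.3] yaw 51.83 tilt [ 0.0203 -0.0022] F [-0.43 -0.92  0.63] T [-0.01  0.02 -0.04] gap 85.7
tool delta mm [16.  -0.9 80.4] turn 0.83
```

Emit:
{"op": "drive_tool", "data": {
  "plan": [
    [1,0.008,-0.0005,0.01,0.8],
    [1,0.008,-0.0005,0.02,0],
    [1,0,0,0.02,0],
    [1,0,0,0.02,0],
    [1,0,0,0.01,0],
    [1,0,0,0,0]
  ]
}}

```text
time_s: 5.62
tcp_pos: [466.0, 360.0, 323.3]
eef_rot: [0.005, 0.901, 0.433, 0.011]
contact_force: [-1.2, -0.7, 0.0]
finger_gap: 85.7
```

```bash
cat > look.py <<'E'
import sys
from h import *
tag=sys.argv[1]
for a in sys.argv[2:]:
    n,x,y,w,h=a.split(",");x,y,w,h=map(int,(x,y,w,h))
    im=eyes.snapshot(n);np.save(f"{n}_{tag}.npy",im)
    c=im[y:y+h,x:x+w,::-1];s=min(800/w,600/h,6)
    cv2.imwrite(f"pics/{n}_{tag}.png",cv2.resize(c,None,fx=s,fy=s,interpolation=cv2.INTER_CUBIC))
    print(n,"scale",s)
E
python3 -c "
from h import *
goto([468.1,354.1,86],51)"; python3 look.py a side,90,170,160,180 top,90,160,110,90
```

```text
t 5.62 grasp pt [469.7 360.1 168.3] yaw 51.31 tilt [0.0236 0.0007] F [-1.22 -0.75  0.04] T [ 0.04  0.04 -0.01] gap 85.7
tool delta mm [-7.   1.1 82.2] turn 0.31
side scale 3.3333333333333335
top scale 6
```

View pics/side_a.png

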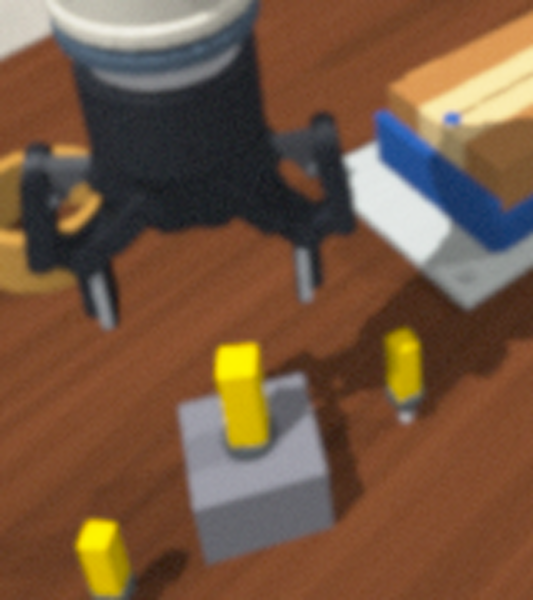

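View pics/top_a.png

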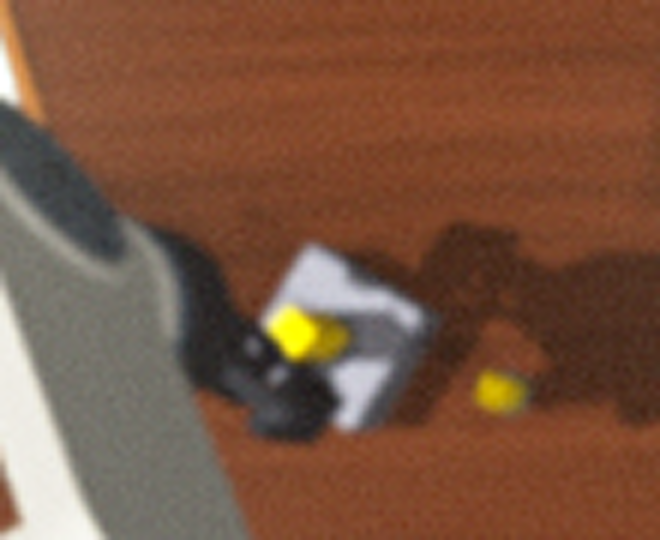

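```bash
python3 -c "
from h import *
goto([468.1,354.1,86],51)"
```

```text
t 5.72 grasp pt [470.4 360.6 170.3] yaw 51.3 tilt [0.0254 0.0021] F [-0.2  -0.06 -0.31] T [ 0.04  0.03 -0.03] gap 85.6
tool delta mm [-8.   0.7 84.2] turn 0.3
```

Emit:
{"op": "drive_tool", "data": {
  "plan": [
    [1,-0.004,0.0005,0.01,0],
    [1,-0.004,0,0.015,0],
    [1,0,0,0.02,0],
    [1,0,0,0.02,0],
    [1,0,0,0.008,0],
    [1,0,0,0,0]
  ]
}}

```text
time_s: 6.22
tcp_pos: [465.7, 353.8, 255.8]
eef_rot: [0.003, 0.902, 0.432, 0.018]
contact_force: [0.5, 0.4, -0.2]
finger_gap: 85.9
```

```bash
python3 -c "
from h import *
goto([468.1,354.1,86],51)"
```

```text
t 6.22 grasp pt [471.2 355.3 100.9] yaw 51.25 tilt [0.0357 0.0098] F [ 0.51  0.42 -0.19] T [ 0.05  0.01 -0.01] gap 85.9
tool delta mm [-3.4 -2.  14.7] turn 0.25
```

Emit:
{"op": "drive_tool", "data": {
  "plan": [
    [1,-0.0015,-0.001,0.005,0],
    [1,-0.0015,-0.001,0.004,0],
    [1,0,0,0.004,0],
    [1,0,0,0.001,0]
  ]
}}

```text
time_s: 6.55
tcp_pos: [463.4, 353.1, 243.6]
eef_rot: [0.003, 0.902, 0.432, 0.02]
contact_force: [0.7, 0.4, 0.1]
finger_gap: 84.8
```

```bash
python3 -c "
from h import *
goto([468.1,354.1,86],51)";python3 look.py b side,110,200,120,140
```

```text
t 6.55 grasp pt [469.4 355.   88.7] yaw 51.24 tilt [0.0389 0.0122] F [0.73 0.39 0.12] T [ 0.04 -0.    0.01] gap 84.8
tool delta mm [-1.6 -0.5  2.6] turn 0.24
side scale 4.285714285714286
```

View pics/side_b.png

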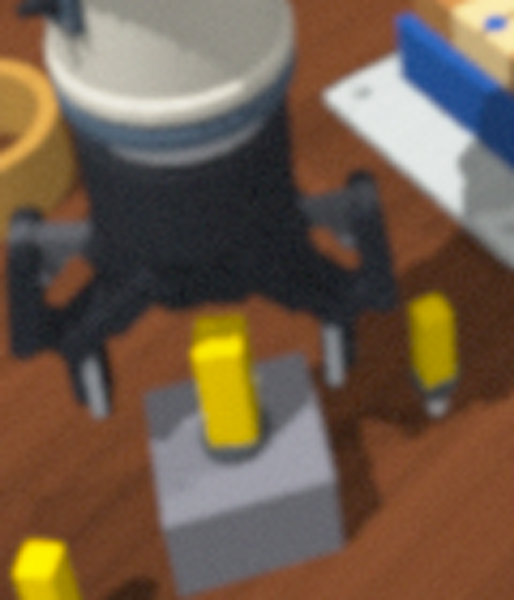

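```bash
python3 -c "
from h import *
goto([468.1,354.1,86],51); print(telemetry.get_obs()['qvel'])"
```

```text
t 6.6 grasp pt [469.4 355.1  88.8] yaw 51.24 tilt [0.039  0.0122] F [ 0.31 -0.87 -0.37] T [-0.02  0.02  0.03] gap 85.6
tool delta mm [-1.7 -0.5  2.7] turn 0.24
[-0.00063981 -0.0051697  -0.00362932 -0.00095602  0.00792588 -0.0008131 ]
```

Emit:
{"op": "drive_tool", "data": {
  "plan": [
    [1,-0.0015,-0.0005,0.003,0],
    [0.3,0,0,0,0],
    [-0.2,0,0,0,0],
    [-1,0,0,0,0],
    [-1,0,0,0,0],
    [-1,0,0,0,0]
  ],
  "force": 60
}}

```text
time_s: 7.1
tcp_pos: [462.5, 352.7, 241.6]
eef_rot: [0.003, 0.902, 0.432, 0.021]
contact_force: [0.8, -0.2, -1.0]
finger_gap: 25.9
```

```bash
python3 -c "
from h import *
goto([468.1,354.1,86],51)"
```

```text
t 7.1 grasp pt [468.8 354.9  86.8] yaw 51.25 tilt [0.0408 0.0136] F [ 0.8  -0.16 -0.98] T [-0.06  0.09 -0.02] gap 25.9
tool delta mm [-1.1 -0.1  0.7] turn 0.25
```

Emit:
{"op": "drive_tool", "data": {
  "plan": [
    [-1,0,0,0,0],
    [-1,0,0,0,0],
    [-1,0,0,0,0],
    [-1,0,0,0,0]
  ],
  "force": 60
}}

```text
time_s: 7.43
tcp_pos: [462.3, 352.4, 242.0]
eef_rot: [0.003, 0.902, 0.432, 0.021]
contact_force: [-0.1, -0.1, -0.0]
finger_gap: 19.3
```

```bash
python3 -c "
from h import *
goto([468.1,354.1,86],51)"
```

```text
t 7.43 grasp pt [468.5 354.4  87.2] yaw 51.26 tilt [0.04   0.0126] F [-0.07 -0.09 -0.04] T [-0.05  0.06 -0.04] gap 19.3
tool delta mm [-0.5 -0.2  1.2] turn 0.26
```

Emit:
{"op": "drive_tool", "data": {
  "plan": [
    [-1,0.0003,0.0002,-0.008,0],
    [-1,0.0005,0.0003,-0.015,0],
    [-1,0.0005,0.0003,-0.015,0],
    [-1,0.0005,0.0003,-0.015,0],
    [-1,0.0005,0.0003,-0.015,0],
    [-1,0.0003,0.0002,-0.008,0]
  ]
}}

```text
time_s: 7.93
tcp_pos: [461.4, 352.0, 320.3]
eef_rot: [0.003, 0.902, 0.432, 0.018]
contact_force: [0.4, 0.9, -1.4]
finger_gap: 19.3
```

```bash
python3 -c "
from h import *
goto([543.6,106.0,170],82.2)"; python3 look.py c side,90,170,160,180
```

```text
t 7.93 grasp pt [467.  353.6 165.5] yaw 51.25 tilt [0.0358 0.0099] F [ 0.37  0.93 -1.42] T [0.03 0.03 0.05] gap 19.3
tool delta mm [-144.9  214.9   -4.2] turn -30.95
side scale 3.3333333333333335
```

View pics/side_c.png

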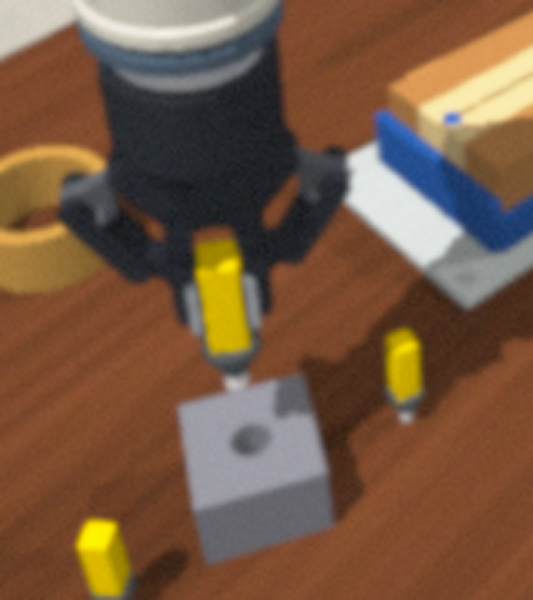

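Emit:
{"op": "drive_tool", "data": {
  "plan": [
    [-1,0,0,-0.006,-7],
    [-1,0,0,-0.006,-7],
    [-1,0,0,-0.006,-7],
    [-1,0,0,-0.005,-7],
    [-1,0,0,0,-3]
  ]
}}

```text
time_s: 8.4
tcp_pos: [460.5, 351.9, 345.2]
eef_rot: [0.008, 0.748, 0.664, 0.018]
contact_force: [-0.0, 0.6, -0.5]
finger_gap: 19.2
```

```bash
python3 -c "
from h import *
goto([543.6,106.0,180],82.2)"
```

```text
t 8.4 grasp pt [466.3 353.6 190.3] yaw 83.21 tilt [0.0376 0.0115] F [-0.03  0.64 -0.52] T [-0.02  0.02 -0.02] gap 19.2
tool delta mm [-236.9  105.7   10.4] turn 1.01
```

Emit:
{"op": "drive_tool", "data": {
  "plan": [
    [-1,-0.02,0.009,0,1],
    [-1,-0.035,0.016,0,0],
    [-1,-0.035,0.016,0,0],
    [-1,-0.035,0.016,0,0],
    [-1,-0.035,0.016,0,0],
    [-1,-0.025,0.011,0,0],
    [-1,-0.01,0.004,0,0],
    [-1,0,0,0,0]
  ]
}}

```text
time_s: 9.07
tcp_pos: [523.6, 140.5, 342.3]
eef_rot: [0.007, 0.75, 0.661, 0.018]
contact_force: [-0.1, 0.0, -1.0]
finger_gap: 19.5
```

```bash
python3 -c "
from h import *
goto([543.6,106.0,180],82.2)"
```

```text
t 9.07 grasp pt [529.4 142.4 187.4] yaw 82.73 tilt [0.0372 0.0127] F [-0.09  0.05 -1.05] T [-0.01  0.03  0.03] gap 19.5
tool delta mm [-34.5  18.5   7.4] turn 0.53
```

```bash
python3 -c "
from h import *
goto([543.6,106.0,100],82.2,224)"
```

```text
t 9.07 grasp pt [531.9 143.3 118.4] yaw 82.73 tilt [0.0372 0.0127] F [-0.09  0.05 -1.05] T [-0.01  0.03  0.03] gap 19.5
tool delta mm [-35.9  15.7  18.4] turn 0.53
```

Emit:
{"op": "drive_tool", "data": {
  "plan": [
    [-1,-0.01,0.005,0.003,0.5],
    [-1,-0.012,0.005,0.005,0],
    [-1,-0.008,0.004,0.005,0],
    [-1,-0.004,0.001,0.004,0],
    [-1,0,0,0,0],
    [-1,0,0,0,0]
  ]
}}

```text
time_s: 9.57
tcp_pos: [534.8, 104.5, 322.0]
eef_rot: [0.006, 0.753, 0.658, 0.018]
contact_force: [0.7, -0.1, -1.4]
finger_gap: 19.3
```

```bash
python3 -c "
from h import *
goto([543.6,106.0,100],82.2,224)"; python3 look.py d side,160,110,140,120 top,195,155,130,80
```

```text
t 9.57 grasp pt [542.7 107.6  98.1] yaw 82.28 tilt [0.0351 0.0136] F [ 0.66 -0.08 -1.38] T [-0.05 -0.02  0.  ] gap 19.3
tool delta mm [-1.4  1.1 -1.9] turn 0.08
side scale 5.0
top scale 6
```

View pics/side_d.png

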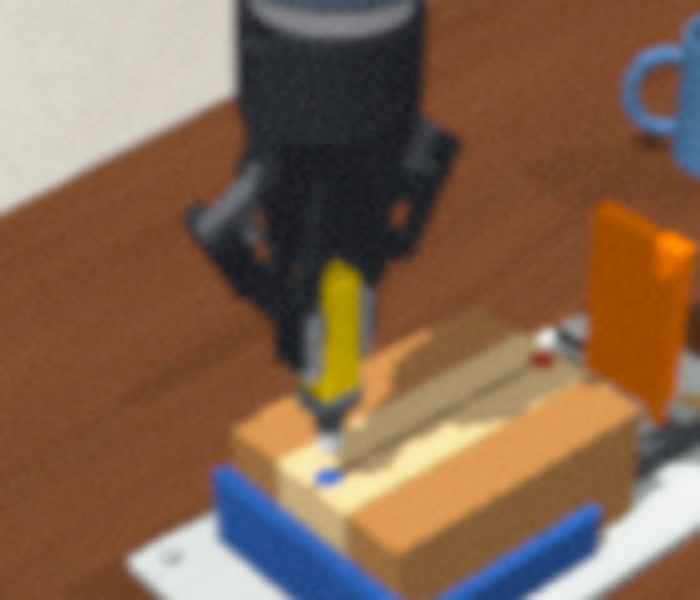

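View pics/top_d.png

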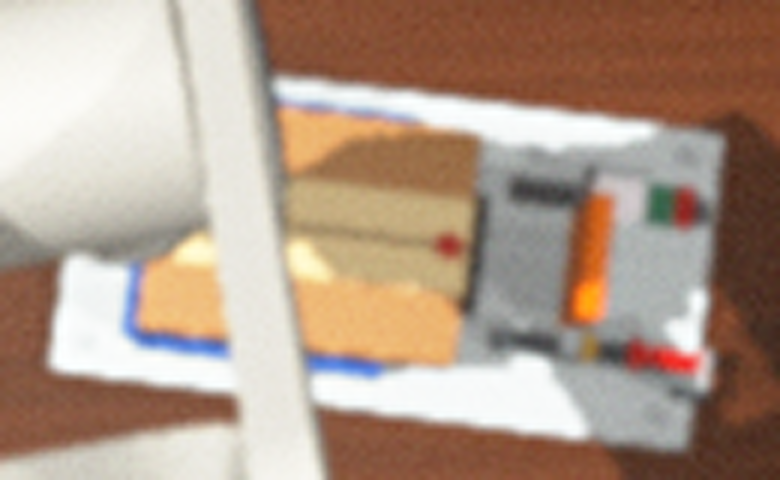

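```bash
python3 -c "
from h import *
o,p,R=st()
for e in (155,192,224): print(e,p+R[:,2]*e,proj('side',p+R[:,2]*e),(proj('side',p+R[:,2]*e)-[160,110])*5)
goto(None)"
```

```text
155 [540.27362082 106.85715387 167.34201599] [[224.93604829 174.97471497]] [[324.68024147 324.87357485]]
192 [541.58240471 107.35986552 130.36858816] [[224.69245618 188.38140853]] [[323.46228092 391.90704267]]
224 [542.71432592 107.79464317  98.39156949] [[224.49059579 199.41082527]] [[322.45297896 447.05412635]]
t 9.67 grasp pt [540.3 106.9 167.3] yaw 82.3 tilt [0.0354 0.0136] F [-0.17 -0.36 -0.77] T [0.01 0.03 0.01] gap 19.3
```

Emit:
{"op": "drive_tool", "data": {
  "plan": [
    [-1,-0.0005,0.0005,0.005,0],
    [-1,-0.0005,0.0005,0.006,0],
    [-1,0,0,0.004,0],
    [-1,0,0,0,0]
  ]
}}

```text
time_s: 10.0
tcp_pos: [536.3, 105.2, 306.4]
eef_rot: [0.007, 0.752, 0.658, 0.019]
contact_force: [-0.5, -0.2, -1.0]
finger_gap: 19.4
```

```bash
python3 -c "
from h import *
goto([543.6,106.0,80],82.2,224)"; python3 look.py e side,200,160,60,60; python3 -c "
from h import *
goto([543.6,106.0,80],82.2,224)
o,p,R=st()
print((proj('side',np.array([[543.6,106,80],p+R[:,2]*224,p+R[:,2]*192,p+R[:,2]*198,p+R[:,2]*186]))-[200,160]+.5)*6-.5)"
```

```text
t 10.0 grasp pt [544.5 108.4  82.6] yaw 82.4 tilt [0.0368 0.0142] F [-0.47 -0.16 -1.01] T [-0.02  0.04  0.02] gap 19.4
tool delta mm [-2.5 -0.7  2.6] turn 0.2
side scale 6
t 10.05 grasp pt [544.6 108.4  82.9] yaw 82.4 tilt [0.0369 0.0143] F [ 0.42  0.45 -1.05] T [0.01 0.08 0.03] gap 19.2
tool delta mm [-2.5 -0.7  2.8] turn 0.2
[[151.89706554 272.85862299]
 [145.70709032 269.07626704]
 [146.9554856  204.37964496]
 [146.71768625 216.73419177]
 [147.19504608 191.91879711]]
```

```bash
python3 -c "
import cv2;im=cv2.imread('pics/side_e.png');print(im.shape);cv2.imwrite('pics/side_e2.png',cv2.resize(im,None,fx=1.6,fy=1.6,interpolation=cv2.INTER_CUBIC))"
```

```text
(360, 360, 3)
```

View pics/side_e.png

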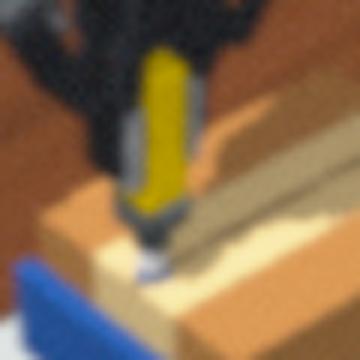

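Emit:
{"op": "drive_tool", "data": {
  "plan": [
    [-1,-0.0005,0,0.002,0],
    [-1,-0.0005,0,0.002,0],
    [-1,0,0,0.0015,0],
    [-1,0,0,0,0]
  ]
}}

```text
time_s: 10.38
tcp_pos: [536.6, 104.5, 301.1]
eef_rot: [0.007, 0.752, 0.659, 0.019]
contact_force: [0.2, -0.2, 0.4]
finger_gap: 19.4
```

```bash
python3 -c "
from h import *
goto([544.4,106.6,77],82.2,224)"
```

```text
t 10.38 grasp pt [544.9 107.7  77.3] yaw 82.41 tilt [0.0374 0.0146] F [ 0.21 -0.18  0.43] T [-0.    0.16 -0.01] gap 19.4
tool delta mm [-1.2 -0.4  0.2] turn 0.21
```

Emit:
{"op": "drive_tool", "data": {
  "plan": [
    [-1,0,0,0.0008,0],
    [-1,0,0,0,0]
  ]
}}

```text
time_s: 10.55
tcp_pos: [536.6, 104.5, 300.5]
eef_rot: [0.007, 0.752, 0.659, 0.019]
contact_force: [-0.8, 0.6, 1.7]
finger_gap: 19.0
```

```bash
python3 -c "
from h import *
goto([544.4,106.6,77],82.2,224)"
```

```text
t 10.55 grasp pt [545.  107.8  76.7] yaw 82.41 tilt [0.0375 0.0146] F [-0.78  0.57  1.66] T [ 0.    0.23 -0.02] gap 19.0
tool delta mm [-1.2 -0.4 -0.4] turn 0.21
```

```bash
python3 -c "
from h import *
goto([525.0,-33.0,76.7],82.2,224);o,p,R=st();print(R.T@[0,0,1])"
```

```text
t 10.55 grasp pt [545.  107.8  76.7] yaw 82.41 tilt [0.0375 0.0146] F [-0.78  0.57  1.66] T [ 0.    0.23 -0.02] gap 19.0
tool delta mm [-142.1   -1.1   -2.8] turn 0.21
[ 0.01947671  0.03518996 -0.99919084]
```

Emit:
{"op": "drive_tool", "data": {
  "plan": [
    [-1,-0.0025,0,0,0],
    [-1,-0.0033,0,-0.0001,0],
    [-1,-0.0033,0,-0.0001,0],
    [-1,-0.0033,0,0,0]
  ]
}}

```text
time_s: 10.88
tcp_pos: [535.6, 92.0, 301.3]
eef_rot: [0.007, 0.752, 0.659, 0.02]
contact_force: [-0.2, 0.9, 1.1]
finger_gap: 19.6
```

```bash
python3 -c "
from h import *
goto([525.0,-33.0,76.7],82.2,224)"
```

```text
t 10.88 grasp pt [544.6  95.6  77.5] yaw 82.44 tilt [0.0404 0.016 ] F [-0.17  0.92  1.06] T [ 0.24 -0.02 -0.  ] gap 19.6
tool delta mm [-130.1   -2.5   -2. ] turn 0.24
```

Emit:
{"op": "drive_tool", "data": {
  "plan": [
    [-1,-0.0033,-0.0006,0.0003,0],
    [-1,-0.0033,-0.0006,0.0002,0],
    [-1,-0.0033,-0.0006,0.0002,0],
    [-1,-0.0033,-0.0005,0.0002,0]
  ]
}}

```text
time_s: 11.22
tcp_pos: [531.7, 77.6, 300.4]
eef_rot: [0.008, 0.752, 0.658, 0.021]
contact_force: [1.0, 2.2, 1.6]
finger_gap: 19.3
```

```bash
cat > rub.py <<'E'
from h import *
o,p,R=st();t=p+R[:,2]*224
b=np.array([544.4,106.6]);r=np.array([525.1,-32.4]);u=(b-r)/np.linalg.norm(b-r);e=np.array([u[1],-u[0]])
print("along from red",round((t[:2]-r)@u,2),"lateral",round((t[:2]-r)@e,2))
goto([525.0,-33.0,76.7],82.2,224)
E
python3 rub.py
```

```text
along from red 114.77 lateral 0.25
t 11.22 grasp pt [541.1  81.2  76.6] yaw 82.4 tilt [0.0421 0.0164] F [0.98 2.15 1.64] T [ 0.33 -0.1  -0.04] gap 19.3
tool delta mm [-115.4   -0.8   -2.6] turn 0.2
```

Emit:
{"op": "drive_tool", "data": {
  "plan": [
    [-1,-0.0032,-0.0002,0,0],
    [-1,-0.0032,-0.0003,0,0],
    [-1,-0.0032,-0.0002,0,0],
    [-1,-0.0032,-0.0003,0,0]
  ]
}}

```text
time_s: 11.55
tcp_pos: [528.6, 63.5, 300.1]
eef_rot: [0.008, 0.752, 0.658, 0.021]
contact_force: [1.0, 2.2, 1.3]
finger_gap: 19.1
```

```bash
python3 rub.py
```

```text
along from red 100.47 lateral -0.81
t 11.55 grasp pt [538.1  67.2  76.3] yaw 82.38 tilt [0.0423 0.0165] F [1.03 2.22 1.3 ] T [ 0.37 -0.05 -0.03] gap 19.1
tool delta mm [-101.1    0.4   -2.6] turn 0.18
```

Emit:
{"op": "drive_tool", "data": {
  "plan": [
    [-1,-0.0031,0.0002,-0.0001,0],
    [-1,-0.0031,0.0001,-0.0001,0],
    [-1,-0.0031,0.0001,-0.0001,0],
    [-1,-0.0031,0,-0.0001,0]
  ]
}}

```text
time_s: 11.88
tcp_pos: [527.1, 49.8, 300.2]
eef_rot: [0.008, 0.752, 0.658, 0.021]
contact_force: [-0.6, 1.0, 1.2]
finger_gap: 19.5
```

```bash
python3 rub.py
```

```text
along from red 86.68 lateral -0.56
t 11.88 grasp pt [536.5  53.5  76.4] yaw 82.38 tilt [0.0419 0.0166] F [-0.64  0.98  1.17] T [ 0.36 -0.08  0.06] gap 19.5
tool delta mm [-87.3   0.2  -2.2] turn 0.18
```

Emit:
{"op": "drive_tool", "data": {
  "plan": [
    [-1,-0.0031,0,-0.0001,0],
    [-1,-0.0031,0,0,0],
    [-1,-0.0031,0,-0.0001,0],
    [-1,-0.0031,0,0,0],
    [-1,-0.0031,0,-0.0001,0],
    [-1,-0.0031,0,0,0]
  ]
}}

```text
time_s: 12.38
tcp_pos: [524.3, 29.4, 300.1]
eef_rot: [0.008, 0.752, 0.658, 0.021]
contact_force: [0.9, 1.6, 2.4]
finger_gap: 19.4
```

```bash
python3 rub.py
```

```text
along from red 66.02 lateral -0.5
t 12.38 grasp pt [533.7  33.1  76.3] yaw 82.38 tilt [0.0418 0.0165] F [0.88 1.57 2.41] T [ 0.4  -0.03  0.03] gap 19.4
tool delta mm [-66.6   0.2  -1.8] turn 0.18
```

Emit:
{"op": "drive_tool", "data": {
  "plan": [
    [-1,-0.0031,0,-0.0001,0],
    [-1,-0.0031,0,-0.0001,0],
    [-1,-0.0031,0,-0.0001,0],
    [-1,-0.0031,0,0,0],
    [-1,-0.0031,0,-0.0001,0],
    [-1,-0.0031,0,0,0],
    [-1,-0.0031,0,-0.0001,0],
    [-1,-0.0031,0,0,0]
  ]
}}

```text
time_s: 13.05
tcp_pos: [520.6, 2.1, 300.0]
eef_rot: [0.007, 0.752, 0.658, 0.021]
contact_force: [1.2, 1.8, 1.1]
finger_gap: 19.4
```

```bash
python3 rub.py
```

```text
along from red 38.49 lateral -0.51
t 13.05 grasp pt [529.9   5.8  76.2] yaw 82.39 tilt [0.0416 0.0166] F [1.19 1.8  1.11] T [ 0.37 -0.02  0.02] gap 19.4
tool delta mm [-39.1   0.3  -1.3] turn 0.19
```

Emit:
{"op": "drive_tool", "data": {
  "plan": [
    [-1,-0.0031,0,-0.0001,0],
    [-1,-0.0031,0,-0.0001,0],
    [-1,-0.0031,0,-0.0001,0],
    [-1,-0.0031,0,0,0],
    [-1,-0.0031,0,-0.0001,0],
    [-1,-0.0031,0,0,0],
    [-1,-0.0031,0,-0.0001,0],
    [-1,-0.0031,0,0,0]
  ]
}}

```text
time_s: 13.72
tcp_pos: [516.8, -25.2, 299.9]
eef_rot: [0.007, 0.752, 0.658, 0.021]
contact_force: [0.6, 1.9, 1.8]
finger_gap: 19.8
```

```bash
python3 rub.py
```

```text
along from red 10.93 lateral -0.59
t 13.72 grasp pt [526.  -21.5  76.1] yaw 82.39 tilt [0.0413 0.0166] F [0.6  1.89 1.78] T [ 0.37 -0.06  0.03] gap 19.8
tool delta mm [-11.5   0.5  -0.8] turn 0.19
```

Emit:
{"op": "drive_tool", "data": {
  "plan": [
    [-1,-0.0031,0,-0.0001,0],
    [-1,-0.0031,0,0,0],
    [-1,-0.0031,0,-0.0001,0],
    [-1,-0.0005,0,0,0],
    [-1,0,0,0,0]
  ]
}}

```text
time_s: 14.13
tcp_pos: [515.2, -36.9, 299.9]
eef_rot: [0.008, 0.753, 0.658, 0.021]
contact_force: [-0.4, 1.5, 1.9]
finger_gap: 19.3
```

```bash
python3 rub.py; python3 look.py f side,230,140,60,60 top,195,155,130,80
```

```text
along from red -0.99 lateral -0.58
t 14.13 grasp pt [524.4 -33.3  76.1] yaw 82.36 tilt [0.0411 0.0161] F [-0.36  1.5   1.9 ] T [ 0.35 -0.    0.  ] gap 19.3
tool delta mm [ 0.4  0.6 -0.6] turn 0.16
side scale 6
top scale 6
```

View pics/side_f.png

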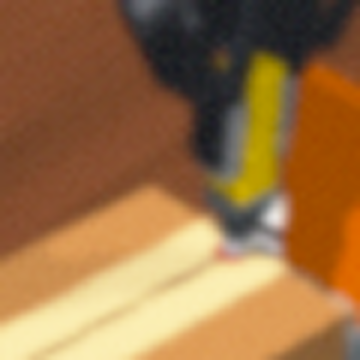

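View pics/top_f.png

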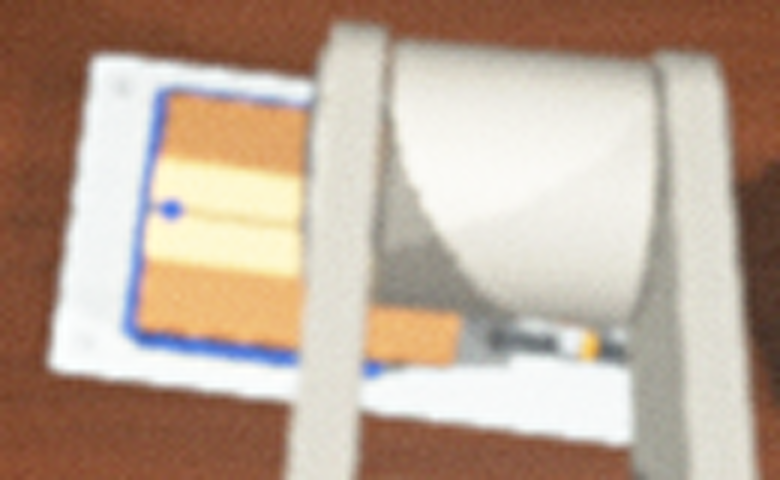

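```bash
python3 -c "
from h import *
o,p,R=st()
for e in(155,186,192,198,214,220): print(e,(proj('side',p+R[:,2]*e)[0]-[230,140]+.5)*6-.5)
im=np.load('side_f.npy');x,y,w,h=258,168,24,20
cv2.imwrite('pics/side_f2.png',cv2.resize(im[y:y+h,x:x+w,::-1],None,fx=25,fy=25,interpolation=cv2.INTER_CUBIC))
print((proj('side',p+R[:,2]*220)[0]-[x,y]+.5)*25)
"
```

```text
155 [243.47556043 122.73436549]
186 [236.41654438 185.30852788]
192 [235.08395457 197.12559905]
198 [233.76195831 208.85011831]
214 [230.28742888 239.67162273]
220 [229.00316333 251.06637801]
[256.26318053 348.19324169]
```

View pics/side_f2.png

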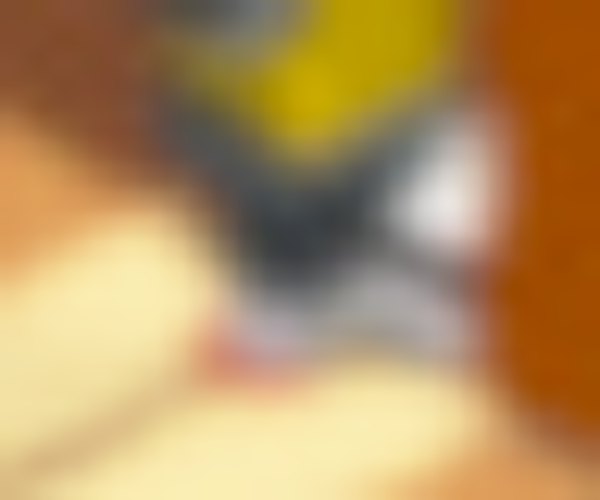

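Emit:
{"op": "drive_tool", "data": {
  "plan": [
    [-1,0,0.0002,-0.005,0],
    [-1,0.0002,0.0003,-0.008,0],
    [-1,0.0002,0.0003,-0.008,0],
    [-1,0.0002,0.0003,-0.006,0],
    [-1,0,0,-0.001,0],
    [-1,0,0,0,0]
  ]
}}

```text
time_s: 14.73
tcp_pos: [514.7, -36.4, 330.6]
eef_rot: [0.007, 0.752, 0.659, 0.02]
contact_force: [0.3, -0.5, -0.9]
finger_gap: 19.4
```

```bash
cat >> rub.py <<'E'
def tgt(a,l,z): 
    q=r+u*a+e*l; print("to along",a); goto([q[0],q[1],z],82.1,224)
tgt(-50,0,107)
tgt(-94.5,0,107)
E
python3 rub.py
```

```text
along from red -0.78 lateral -1.5
t 14.73 grasp pt [523.5 -33.  106.8] yaw 82.43 tilt [0.0394 0.0155] F [ 0.31 -0.53 -0.9 ] T [ 0.02  0.03 -0.01] gap 19.4
tool delta mm [-0.5  0.4 30.2] turn 0.23
to along -50
t 14.73 grasp pt [523.5 -33.  106.8] yaw 82.43 tilt [0.0394 0.0155] F [ 0.31 -0.53 -0.9 ] T [ 0.02  0.03 -0.01] gap 19.4
tool delta mm [-49.2   1.3  -1.1] turn 0.33
to along -94.5
t 14.73 grasp pt [523.5 -33.  106.8] yaw 82.43 tilt [0.0394 0.0155] F [ 0.31 -0.53 -0.9 ] T [ 0.02  0.03 -0.01] gap 19.4
tool delta mm [-93.7   1.   -2. ] turn 0.33
```

Emit:
{"op": "drive_tool", "data": {
  "plan": [
    [-1,-0.006,0.0003,-0.0001,0.3],
    [-1,-0.009,0.0003,-0.0002,0],
    [-1,-0.01,0.0003,-0.0002,0],
    [-1,-0.01,0.0002,-0.0002,0],
    [-1,-0.006,0,-0.0002,0],
    [-1,-0.002,0,0,0],
    [-1,0,0,0,0]
  ]
}}

```text
time_s: 15.32
tcp_pos: [508.7, -84.6, 330.0]
eef_rot: [0.007, 0.754, 0.656, 0.019]
contact_force: [0.3, -0.5, -0.8]
finger_gap: 19.9
```

```bash
python3 rub.py; python3 look.py g side,230,90,100,120 top,195,155,130,80
```

```text
along from red -49.4 lateral -1.07
t 15.32 grasp pt [517.2 -81.2 106.2] yaw 82.07 tilt [0.0381 0.0152] F [ 0.32 -0.49 -0.81] T [ 0.03 -0.   -0.01] gap 19.9
tool delta mm [48.2 -0.1 30.5] turn -0.13
to along -50
t 15.32 grasp pt [517.2 -81.2 106.2] yaw 82.07 tilt [0.0381 0.0152] F [ 0.32 -0.49 -0.81] T [ 0.03 -0.   -0.01] gap 19.9
tool delta mm [-0.6  1.1 -0.8] turn -0.03
to along -94.5
t 15.32 grasp pt [517.2 -81.2 106.2] yaw 82.07 tilt [0.0381 0.0152] F [ 0.32 -0.49 -0.81] T [ 0.03 -0.   -0.01] gap 19.9
tool delta mm [-45.1   1.1  -1.7] turn -0.03
side scale 5.0
top scale 6
```

View pics/side_g.png

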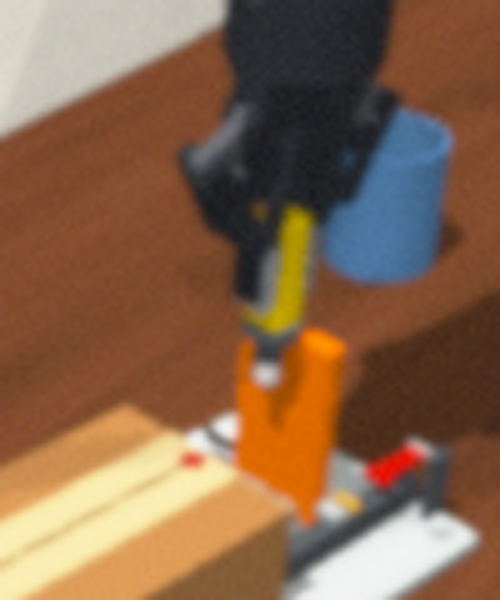

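View pics/top_g.png

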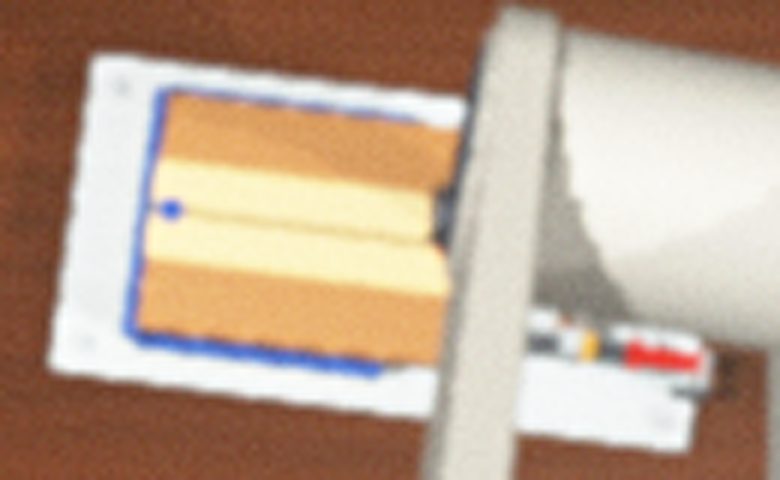

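Emit:
{"op": "drive_tool", "data": {
  "plan": [
    [-1,-0.002,0.0003,-0.0004,0],
    [-1,-0.002,0.0002,-0.0004,0],
    [-1,-0.002,0.0002,-0.0003,0],
    [-1,-0.002,0,-0.0003,0]
  ]
}}

```text
time_s: 15.75
tcp_pos: [508.5, -91.5, 331.3]
eef_rot: [0.006, 0.754, 0.657, 0.02]
contact_force: [0.9, 3.9, -3.0]
finger_gap: 19.3
```

```bash
python3 rub.py|sed -n '1,2p;6,9p'
```

```text
along from red -56.16 lateral -0.39
t 15.75 grasp pt [517.  -88.  107.5] yaw 82.17 tilt [0.038  0.0159] F [ 0.93  3.87 -3.  ] T [ 0.79 -0.11  0.05] gap 19.3
tool delta mm [6.1 0.4 0.6] turn 0.07
to along -94.5
t 15.75 grasp pt [517.  -88.  107.5] yaw 82.17 tilt [0.038  0.0159] F [ 0.93  3.87 -3.  ] T [ 0.79 -0.11  0.05] gap 19.3
tool delta mm [-38.3   0.3  -0.3] turn 0.07
```

Emit:
{"op": "drive_tool", "data": {
  "plan": [
    [-1,-0.003,0,0,0],
    [-1,-0.003,0,0,0],
    [-1,-0.003,0,0,0],
    [-1,-0.003,0,0,0]
  ]
}}

```text
time_s: 16.08
tcp_pos: [506.9, -102.9, 331.2]
eef_rot: [0.005, 0.754, 0.657, 0.021]
contact_force: [0.1, 5.4, 0.4]
finger_gap: 19.5
```

```bash
python3 rub.py|sed -n '1,2p;6,9p'
```

```text
along from red -66.86 lateral -0.39
t 16.08 grasp pt [515.5 -98.6 107.4] yaw 82.17 tilt [0.0383 0.0192] F [0.12 5.4  0.39] T [ 0.88 -0.02  0.07] gap 19.5
tool delta mm [16.8  0.4  0.8] turn 0.07
to along -94.5
t 16.08 grasp pt [515.5 -98.6 107.4] yaw 82.17 tilt [0.0383 0.0192] F [0.12 5.4  0.39] T [ 0.88 -0.02  0.07] gap 19.5
tool delta mm [-27.6   0.4  -0.3] turn 0.07
```

Emit:
{"op": "drive_tool", "data": {
  "plan": [
    [-1,-0.003,0,0,0],
    [-1,-0.003,0,0,0],
    [-1,-0.003,0,0,0],
    [-1,-0.003,0,0,0],
    [-1,-0.003,0,0,0]
  ]
}}

```text
time_s: 16.5
tcp_pos: [504.8, -118.0, 330.8]
eef_rot: [0.004, 0.754, 0.656, 0.022]
contact_force: [0.5, 6.1, 2.3]
finger_gap: 19.5
```

```bash
python3 rub.py|sed -n '1,2p;6,9p'
```

```text
along from red -81.16 lateral -0.41
t 16.5 grasp pt [ 513.5 -112.7  107. ] yaw 82.06 tilt [0.039  0.0234] F [0.48 6.11 2.32] T [ 1.27 -0.14  0.02] gap 19.5
tool delta mm [31.1  0.4  0.9] turn -0.04
to along -94.5
t 16.5 grasp pt [ 513.5 -112.7  107. ] yaw 82.06 tilt [0.039  0.0234] F [0.48 6.11 2.32] T [ 1.27 -0.14  0.02] gap 19.5
tool delta mm [-13.3   0.4  -0.4] turn -0.04
```

Emit:
{"op": "drive_tool", "data": {
  "plan": [
    [-1,-0.003,0,-0.0002,0],
    [-1,-0.003,0,-0.0001,0],
    [-1,-0.003,0,0,0],
    [-1,-0.002,0,0,0],
    [-1,-0.001,0,0,0]
  ]
}}

```text
time_s: 16.92
tcp_pos: [503.1, -130.5, 330.8]
eef_rot: [0.003, 0.755, 0.655, 0.024]
contact_force: [0.8, 6.3, 0.3]
finger_gap: 19.6
```

```bash
python3 rub.py|sed -n '1,2p;6,9p';  python3 look.py k side,230,90,100,120 top,195,155,130,80;python3 rub.py|sed -n '1,2p'
```

```text
along from red -92.96 lateral -0.39
t 16.92 grasp pt [ 511.9 -124.4  107.1] yaw 81.96 tilt [0.0396 0.027 ] F [0.81 6.29 0.3 ] T [ 1.31 -0.17  0.03] gap 19.6
tool delta mm [42.9  0.2  1.5] turn -0.14
to along -94.5
t 16.92 grasp pt [ 511.9 -124.4  107.1] yaw 81.96 tilt [0.0396 0.027 ] F [0.81 6.29 0.3 ] T [ 1.31 -0.17  0.03] gap 19.6
tool delta mm [-1.5  0.4  0. ] turn -0.14
side scale 5.0
top scale 6
along from red -92.99 lateral -0.4
t 17.02 grasp pt [ 511.9 -124.5  107. ] yaw 81.96 tilt [0.0395 0.0269] F [1.33 5.83 0.54] T [ 1.12 -0.13  0.04] gap 19.7
```

View pics/side_k.png

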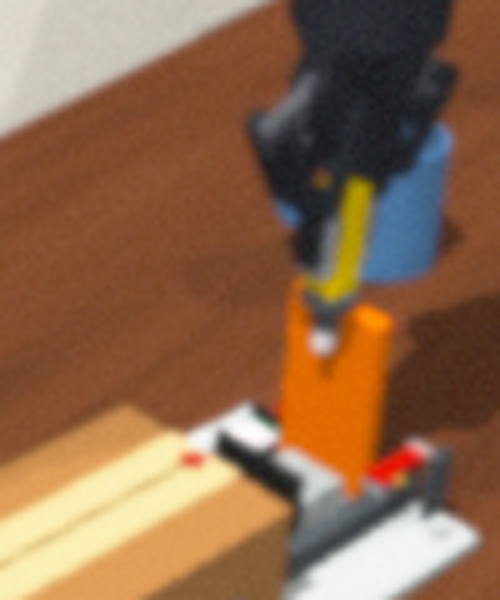

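View pics/top_k.png

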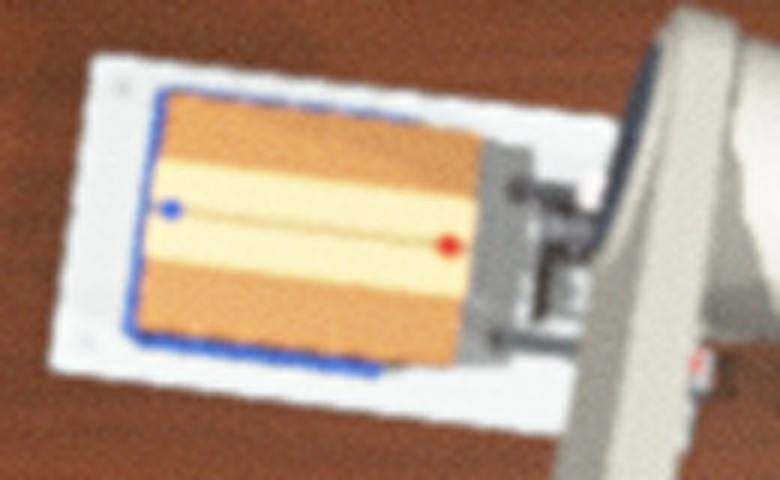

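```bash
cat > trav.py <<'E'
from fit2 import *
from scipy.optimize import minimize_scalar
import sys
b=np.array([544.4,106.6]);r=np.array([525.1,-32.4]);u=(b-r)/np.linalg.norm(b-r);e=np.array([u[1],-u[0]])
# NCC shift of right part of the tab (jig -x side, unobstructed) between rest and now in side view
A=np.load('side0.npy');B=np.load(sys.argv[1])
def edge(im):  # orange mask
    i=im.astype(float);return np.clip((i[...,0]-i[...,1]-60)/90,0,1)*(i[...,2]<60)
g=lambda t,s,z: np.array([*(r-u*(64+t)+e*s),z])
for t in(0,30,36,38,40,46): print(t,np.round(proj('side',[g(t,-30,132),g(t+12,-30,132),g(t,-30,100)]).ravel(),1))
for tag,im in(("0",A),("k",B)):
    x,y,w,h=270,135,55,65
    cv2.imwrite(f"pics/tab{tag}.png",cv2.resize(im[y:y+h,x:x+w,::-1],None,fx=9,fy=9,interpolation=cv2.INTER_CUBIC))
# template: patch around right top corner
p0=proj('side',g(6,-30,125))[0].astype(int);w=7
T=A[p0[1]-w:p0[1]+w,p0[0]-w:p0[0]+w];
best=[]
R=cv2.matchTemplate(B[p0[1]-40:p0[1]+30,p0[0]-20:p0[0]+45],T,cv2.TM_CCOEFF_NORMED)
_,v,_,l=cv2.minMaxLoc(R); print(v,"shift px",l[0]-20+w,l[1]-40+w)
for t in (30,34,38,42,46): print(t,proj('side',g(6+t,-30,125))[0]-proj('side',g(6,-30,125))[0])
E
python3 trav.py side_k.npy
```

```text
0 [294.9 160.  298.1 158.3 293.7 170.6]
30 [302.8 155.8 305.8 154.1 301.5 166.2]
36 [304.3 154.9 307.4 153.3 303.  165.4]
38 [304.8 154.7 307.9 153.  303.5 165.1]
40 [305.3 154.4 308.4 152.8 304.  164.8]
46 [306.9 153.6 309.9 152.  305.5 164. ]
0.8694518208503723 shift px 11 -4
30 [ 7.79310595 -4.21884124]
34 [ 8.81195743 -4.77039681]
38 [ 9.82615773 -5.31943324]
42 [10.83574025 -5.86596863]
46 [11.84073807 -6.4100209 ]
```

```bash
cat > trav2.py <<'E'
from trav import *
def col(im,row):
    m=edge(im)[row]; best=None
    c=np.where(m[270:325]>.5)[0]+270
    c=c.max(); return c+ (m[c]-.5)/(m[c]-m[c+1])
for z in (60,70,80,90,100,110,118):
    # rest
    out=[]
    for im,t0 in((A,0),(B,37)):
        best=None
        # right silhouette edge is back-right? test both edges
        P=proj('side',g(t0+12,-30,z))[0]; row=int(round(P[1])); c=col(im,row)
        # solve t such that edge line (vertical line of back or front corner) passes through (c,row)
        for back in (0,12):
            ts=np.linspace(-15,60,751); zs=np.linspace(40,140,101)
            def f(t):
                q=proj('side',[g(t+back,-30,zz) for zz in zs]); return np.interp(row,q[::-1,1],q[::-1,0])-c
            from scipy.optimize import brentq
            try: out.append(round(brentq(f,-30,80),1))
            except Exception as ex: out.append(None)
    print(z,out)
E
python3 trav2.py side_k.npy | tail -7
```

```text
60 [None, 77.4, 42.5, 30.5]
70 [4.4, -7.6, 43.4, 31.4]
80 [4.5, -7.5, 41.8, 29.8]
90 [3.2, -8.8, 43.7, 31.7]
100 [4.8, -7.2, 43.4, 31.4]
110 [4.4, -7.6, 43.8, 31.8]
118 [4.5, -7.5, 43.6, 31.6]
```

Run:
```python
import numpy as np,cv2
a=cv2.imread('pics/tab0.png');b=cv2.imread('pics/tabk.png');print(a.shape)
c=np.hstack([a,b]);cv2.imwrite('pics/tabs.png',cv2.resize(c,None,fx=.8,fy=.8))
```

```text
(585, 495, 3)
```

View pics/tabs.png

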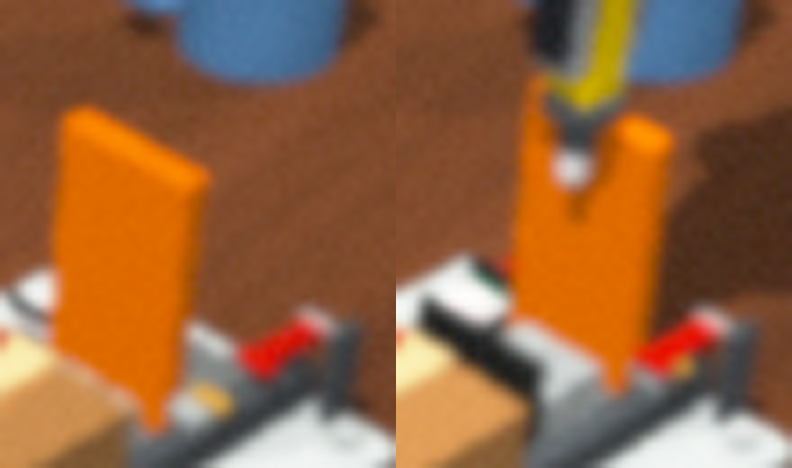

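```bash
python3 - <<'E'
from h import *
for i in range(16):
    eyes.snapshot("side")
    if i%5==0:
        o,p,R=st();print(round(o['time_s'],2),np.round(p+R[:,2]*224,2),np.round(o['contact_force'],1),round(o['finger_gap'],1))
E
python3 look.py z side,230,90,100,120; python3 trav2.py side_z.npy | tail -3
python3 -c "
from h import *
for k in ['tab_face','travel','seam_start','carton','mug','cactus','tape_roll']:
    print(k,[[round(float(v),2) for v in (x['p'],x['xy'][0]*512,x['xy'][1]*384)] for x in eyes.pinpoint(k,'side')][:2])"
```

```text
17.07 [ 511.91 -124.4   107.04] [1.2 6.6 1. ] 19.3
17.32 [ 511.97 -124.3   107.07] [-0.3  5.8  1.4] 18.9
17.57 [ 511.9  -124.29  107.04] [0.6 5.4 0.7] 19.5
17.82 [ 511.95 -124.3   107.08] [1.  5.  0.3] 19.1
side scale 5.0
100 [4.8, -7.2, 42.5, 30.5]
110 [4.4, -7.6, 43.5, 31.5]
118 [4.5, -7.5, 44.0, 32.0]
tab_face [[0.75, 296.29, 158.02], [0.42, 222.52, 201.29]]Traceback (most recent call last):
  File "<string>", line 4, in <module>
    print(k,[[round(float(v),2) for v in (x['p'],x['xy'][0]*512,x['xy'][1]*384)] for x in eyes.pinpoint(k,'side')][:2])
                                                                                          ~~~~~~~~~~~~~^^^^^^^^^^
ValueError: it knows: cactus, carton, jig, mug, seam_end, seam_mid, seam_start, stand, stylus, stylus_grip, stylus_tip, tab_face, tape_roll, tensioner
```

View pics/side_z.png

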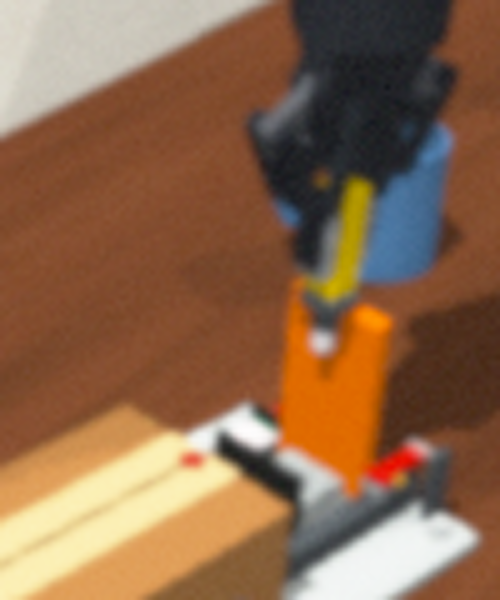

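Nothing moved over 0.8 s. The two travel estimates are about 37 mm (tip position) and 39 mm (picture), both inside the 30–46 mm green band, so I'm handing in.

```bash
python3 -c "
from h import *
print(ticket.finish_job()); goto(None)"
```

```text
the job is handed in; nothing more can be done
None
the job is handed in; nothing more can be done
```

The job is handed in, at about 18 s of the 51 s. The stylus is still in the gripper, holding the orange tab back at about 37–39 mm of travel.

- **Stylus:** I took the largest of the three yellow-handled styluses, the one in the stand, and lifted it straight up about 78 mm, clear of the stand. The grip was set to 60 N.
- **Rub:** I made one pass from the blue dot to the red dot at about 37–43 mm/s, with roughly 2–3.5 N on the tip. By the arm's own position readings, the tip stayed within about 1.7 mm of the line, worst near the start, and ended 1 mm past the red dot. The side picture shows the tip on the red dot.
- **Tensioner:** I pushed the tab along −y with the shaft and tip only. First contact came where predicted, then I pushed on past the click. In the last check the position stayed within about 0.2 mm for 0.8 s, with a push of 5–6.5 N.

**What disagreed or could not be checked:**
- **Travel:** The tip position gives about 37 mm and the tab's shift in the side picture gives about 39 mm. Both are inside the 30–46 mm band. The pointer itself was hidden from both cameras, so I never saw it in the green directly.
- **Side camera:** It reads about 1–2 mm off from the top camera and the arm's readings. I allowed for this in placing the seam line.
- **Tool tilt:** The tool leaned by 2–3° as it moved. I included this in the tip positions.
- **Carton and loose items:** The carton's dots had not moved in the last pictures. My final network check on the carton, mug, cactus and tape roll stopped on an error before reaching them. The mug looked unmoved in the side pictures, and the arm did not go near the other two.

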